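Unload the centrifuge rotor and hold up the spun sample

ROBOT

A 6-joint arm with a two-finger parallel gripper is mounted at the origin on a cart in front of the work surface, level with it; the furniture and walls round the work are solid. World frame = base frame: x ahead of the robot, y to its left, z up, the work surface at z = 0. Lengths are in mm, angles in rad, forces in N, time in s.
With the tool pointing down it reaches from about 350 to 775 mm from the base axis. Payload 7.3 kg.
Tool frame: the origin (TCP) lies midway between the tips of the shut fingers; the grasp point (between the pads) lies 19 mm behind it; z points along the fingers, y is the line along which they close (so a half turn about z gives the same grasp; the last joint's range is limited). The gripper opens to 92 mm and grips with 3 to 60 N. Pads are 19 mm wide; open, the fingers measure 130 mm over their backs; the gripper's body (75 mm by 190 mm) begins 47 mm behind the grasp point.
Start: joints at [-1.374, 0.342, 1.524, -0, 1.275, -0.146], TCP at [176.489, -494.466, 226.741] pointing down, gripper open.
Joint ranges: [-2.53, 2.53], [-0.77, 2.02], [0.04, 2.7], [-1, 4.14], [0.28, 2.66], [-3.11, 3.11]. Speed limits (rad/s): [2.57, 2.57, 3.14, 3.14, 3.14, 3.14].

INTERFACE

Orientations are given as [roll, pitch, yaw] about the fixed x, y, z axes, in that order (R = Rz(yaw) Ry(pitch) Rx(roll)).
In Python, from plant import * gives the robot as it stands.
- The arm moves only by the tool step_arm, never from a script. Its argument "deltas" is one flat list of numbers, 5 for each row, row after row: the shift along the world's x, y, z in mm, then the turn about the world's z in degrees, then the finger opening in mm, from 0 to 91.8. In form: [tx, ty, tz, turn, gripper, tx, ty, tz, turn, gripper, ...]. A call has exactly 10 rows; each row shifts and turns the commanded pose from where the row before left it; what a row does not reach is not made up. A row lasts 1/8 s, in which the tool goes at most 62.5 mm and 10.7 degrees, less where a joint would pass 70% of its speed; a pose out of reach is approached as far as the arm can. A call is refused whole if a number of a shift passes 62.5 or a number of a turn 10.7, either way. A call with a gripper value outside its range is refused whole. The fingers move at their own pace and stop on an object; the grip force is fixed at half the most. Time passes only in rows, so rows that do not move let the fingers close, or fill a call up. It gives the time, the measured TCP pose, the force, the opening and the grip force at its end, in the units of the state.
- get_obs(): the state, without advancing time (a new reading comes with each control period).
- capture(name): name is "scene" or "top"; returns the picture (384x512x3 uint8, red, green, blue); there is no depth.
- camera_params(name): a dict with "mtx" (3x3 intrinsics, pixels), "rvec" (rotation vector, rad) and "tvec" (3), from world to camera coordinates, as OpenCV has them. Camera axes: x right, y down, z forward; pixel columns grow to the right and rows downward; lengths in mm; the calibration is good to about 2 mm. A picture is of the moment at which its call begins. camera_params takes no time and is no camera call.
- close_job(): hands the job in; it is judged then, once.
The state is a dict: "time": time; "joint_positions": joint angles; "dq": joint speeds; "tau": joint torques, N m; "tool_pos": TCP position; "tcp_rot": TCP orientation; "contact_force": force on the tool from outside, world axes, zero at the start; "moment": the same for the moment, N m; "grip_width": finger opening in mm; "finger_force": force on a finger pad.
Only numpy, scipy, OpenCV 4.12 (cv2) and the standard library are available. Lean on these libraries where they do the work, as an engineer would, in place of code of your own. Each camera call takes 0.05 s, during which the arm holds its last target. There are 200 camera calls.

TASK

The spin is over and two tubes still lean in opposite bores of the centrifuge rotor. First put the balance tube (the one with the narrow knob stopper) upright and fully down into a free bore of the aluminium tube block and let go of it; then draw the sample tube (broad ribbed screw cap) out of the rotor and turn it upright, never leaning it noticeably further over than it lay in the rotor, so that its pellet stays put. Finish still holding the sample in the gripper, upright and steady, with its tip about 15 cm above the counter, and leave the other things on the counter where they are.

Things in the scene. Friction and masses are not known exactly. Their poses are not given: they have to be found in the camera images.
- sample_tube: capped clear plastic tube in a rotor bore, 76 mm long, 20 g. Origin at the centre of its tip, z along the tube from tip to cap; at the start z leans 40 degrees from vertical. Tip 6 mm wide, widening to the round 17 mm body at 15 mm; body up to 58 mm, then the ribbed white screw cap, 22 mm across, up to 76 mm.
- sample_cap (a point): point on the axis in the middle of the sample's screw cap, 67 mm from the tip; z as the tube's. 52 mm of the tube are in the bore, so the cap's lower edge is 6 mm clear of the bore's collar. Grip the cap with the tool along the tube's axis, fingers closing level (square to the lean), fingertips about 6 mm below this point.
- balance_tube: the same clear tube body with a push-in stopper, 77 mm long, 20 g; origin at the centre of its tip, z along the tube from tip to stopper. White flange 22 mm across from 58 to 62 mm, then a narrow knob 11 mm across up to 77 mm. It leans in the bore across from the sample tube, 40 degrees the other way, its tip 52 mm deep.
- balance_knob (a point): point on the axis in the middle of the knob of the balance tube's stopper, 69.5 mm from the tip; z as the tube's. Grip the knob with the tool along the tube's axis, fingers closing level, fingertips about 4.5 mm below this point (3 mm above the flange).
- rotor_stand: low round grey stand, fixed to the counter, that carries the dark grey six-bore fixed-angle rotor, 202 mm across at its widest. Origin on the counter on the rotor's axis, z up; at the start the sample is on its +y side and the balance on its -y side, both leaning in towards the axis.
- rotor_centre (a point): point on the rotor's axis level with the bore mouths, 86 mm above the counter. Mouths 48 mm from the axis, each with a 26 mm wide collar in a funnel; bores 20 mm wide, 52 mm deep, 60 degrees apart, leaning 40 degrees from vertical, bottoms outward. The rotor's outer rim is 96 mm high, the nut in its middle 86 mm.
- rotor (a joint): turn of the rotor on its stand, rad, counter-clockwise from above, 0 at the start; it turns if pushed sideways (about 0.06 N m of friction) and stays where it is left.
- tube_block: aluminium tube block fixed to the counter, 152 mm long (its x) x 46 mm x 48 mm high, one row of four bores along x, 36 mm apart; origin under its centre. The bore at its +x end is taken by a fixed screw-capped tube whose top is 84 mm above the counter; the other three are free. A tube fully down has its tip 8 mm above the counter.
- tube_block_hole0 (a point): centre of the mouth of the free bore at the block's -x end, level with the block's top face; z up. The bore is 20 mm wide and 40 mm deep, straight down.
- tube_block_hole1 (a point): centre of the mouth of the second free bore, 36 mm further along the block's x, level with the block's top face; z up. The bore is 20 mm wide and 40 mm deep, straight down.
- tube_block_hole2 (a point): centre of the mouth of the third free bore, next to the occupied one, level with the block's top face; z up. The bore is 20 mm wide and 40 mm deep, straight down.
- petri_a: round flat dish with lid, 60 mm wide, 15 mm high, lying on the counter; origin under its centre. A bystander.
- tape: roll of white tape, 60 mm wide, 18 mm high, lying flat; origin under its centre. A bystander.
- bench_timer: small flat bench timer, 66 x 62 x 18 mm; origin under its centre. A bystander.
- pen: marker pen lying on the counter, 132 mm long, 17 mm thick; origin under its centre, long along its y. A bystander.
There are look-alikes about, which are no part of the job. What is shaped like the sample_tube but pink is not meant.

How it is judged (in metres and radians):
On the way, in this order (a step that is already met when the one before it is completed fails the run):
1. the balance tube is drawn clear of the rotor (height (world z) of balance_tube above 0.09 m and contact force between balance_tube and rotor_stand below 0.05 N), for 0.05 s.
2. the balance tube stands fully down in a free bore of the block, let go (((horizontal distance between balance_tube and tube_block_hole0 below 0.006 m and z of balance_tube in the frame of tube_block_hole0 below -0.034 m) or (horizontal distance between balance_tube and tube_block_hole1 below 0.006 m and z of balance_tube in the frame of tube_block_hole1 below -0.034 m) or (horizontal distance between balance_tube and tube_block_hole2 below 0.006 m and z of balance_tube in the frame of tube_block_hole2 below -0.034 m)) and angle between balance_tube's own z axis and vertical below 0.15 rad and contact force between balance_tube and the fingers below 0.1 N), for 0.2 s.
3. the sample tube is drawn clear of the rotor in the gripper (height (world z) of sample_tube above 0.09 m and contact force between sample_tube and the fingers above 0.3 N and contact force between sample_tube and rotor_stand below 0.05 N), for 0.05 s.
At the end, for the whole second after the job is handed in: The balance tube stands upright (within 0.15 rad), at least 34 mm deep in one of the three free bores of the block, untouched by the fingers; the sample tube is held in the fingers and by nothing else, upright within 0.17 rad (10 degrees), its tip 12 to 20 cm above the counter, at rest (all of step 2 and height (world z) of sample_tube between 0.12 and 0.2 m and angle between sample_tube's own z axis and vertical below 0.17 rad and contact force between sample_tube and the fingers above 0.3 N and contact force between sample_tube and rotor_stand below 0.05 N and contact force between sample_tube and tube_block below 0.05 N and linear speed of sample_tube below 0.03 m/s and angular speed of sample_tube below 0.3 rad/s); the arm keeps its last pose, push and grip.
It fails at once if the sample tube leans more than 0.95 rad (54 degrees) from vertical; it lies at 40 degrees in the rotor (angle between sample_tube's own z axis and vertical above 0.95 rad).
It fails at once if the dish, tape roll, timer or pen is moved by more than 3 cm (distance of any of petri_a, tape, bench_timer, pen from where it was at the start of the episode above 0.03 m).
It also fails if it takes over 56 s, if anything falls off the work surface, if the arm or the gripper's body presses on something with over 40 N, if the wrist force passes 120 N, or if a joint passes its speed limit or range.

## Working session

There is one attempt and no reset: what is moved stays moved. The work goes in short steps, Python scripts to look and compute and a tool call to move; the robot and the scene stay as the last step left them, time stands still between calls to the robot, and variables do not carry over. Pictures are saved under pics/ and viewed, at most 10 in all, crops included, and the job is handed in when it is done.

Besides the shell and the picture viewer there is one more tool, called after "Emit:" in YAML: its name, and indented under it one key for each argument. step_arm: Moves the arm, as the interface text tells. Its arguments: {"type":"object","properties":{"deltas":{"type":"array","items":{"type":"number"}}},"required":["deltas"]}

```bash
mkdir -p pics; python3 - <<'E'
from plant import *
import cv2
for n in("scene","top"):
    cv2.imwrite(f"pics/{n}0.png",cv2.resize(capture(n)[:,:,::-1],(800,600),interpolation=cv2.INTER_CUBIC))
    print(n,camera_params(n))
o=get_obs();print(o)
E
```

```text
scene {'mtx': array([[405.7178952 ,   0.        , 259.12977627],
       [  0.        , 405.7178952 , 188.36798339],
       [  0.        ,   0.        ,   1.        ]]), 'rvec': array([ 1.30543075, -2.19730415,  0.94808277]), 'tvec': array([433.52783453, 369.84641476, 766.05564717])}
top {'mtx': array([[374.38099966,   0.        , 252.93886199],
       [  0.        , 374.38099966, 192.57213245],
       [  0.        ,   0.        ,   1.        ]]), 'rvec': array([ 2.17482369, -2.17142547,  0.10842511]), 'tvec': array([162.18348553, 588.69166459, 904.64505358])}
{'time': 0.1, 'joint_positions': array([-1.37403340e+00,  3.42605111e-01,  1.52492144e+00, -3.00106349e-05,
        1.27541331e+00, -1.46031239e-01]), 'dq': array([ 0.00015715, -0.00036205, -0.00199186, -0.00042346, -0.00028944,
        0.00069939]), 'tau': array([ 2.13184561e-03, -4.32004058e+01, -2.44694942e+01,  7.19566480e-02,
        5.26614266e-02, -6.42756709e-05]), 'tool_pos': array([ 176.38689262, -494.09032974,  226.13936709]), 'tcp_rot': array([-3.14025562e+00, -1.67641231e-04,  3.42802813e-01]), 'contact_force': array([ 0.05847497,  0.62420057, -0.30990498]), 'moment': array([ 0.02117172,  0.02370208, -0.03238084]), 'finger_force': 0.0, 'grip_width': 91.74101080578784}
```

View pics/scene0.png

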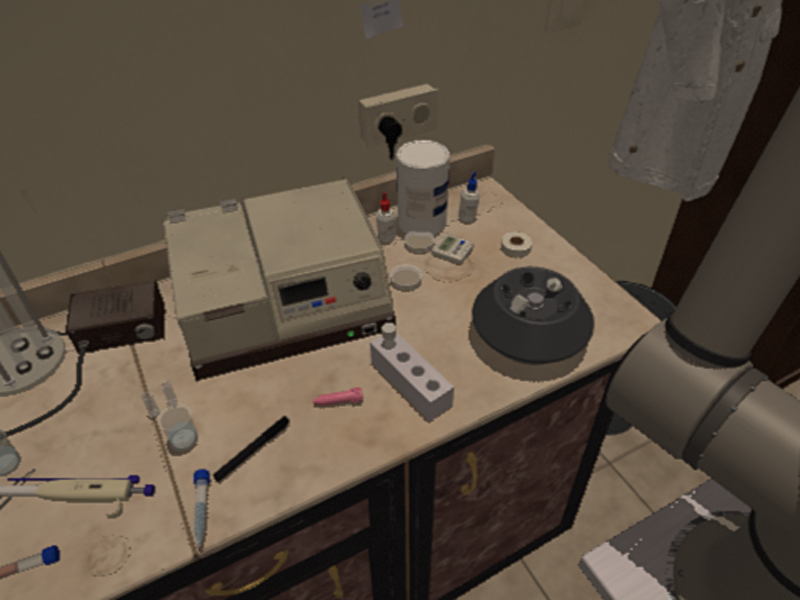

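View pics/top0.png

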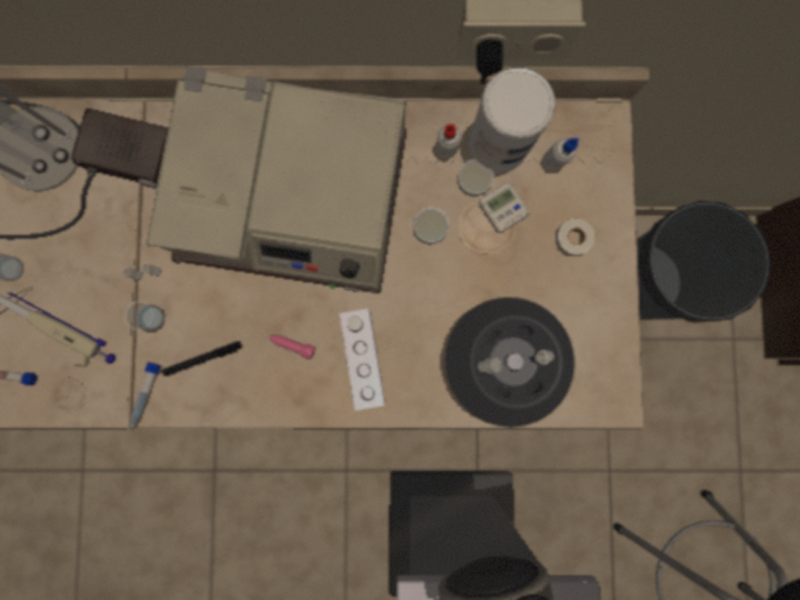

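Candidates for the tubes: left cap in the rotor (490,366 in top), right cap (543,357), fixed tube in the block (355,323), pink look-alike (293,346), pen/blue-capped tubes at left. Close crop to check.

```bash
python3 - <<'E'
import cv2,numpy as np
from plant import *
t=capture("top")[:,:,::-1];s=capture("scene")[:,:,::-1]
k=8
a=cv2.resize(t[208:258,295:355],None,fx=6.6,fy=6.6,interpolation=cv2.INTER_CUBIC)  # rotor top
b=cv2.resize(s[165:215,315:375],None,fx=6.6,fy=6.6,interpolation=cv2.INTER_CUBIC)
c=cv2.resize(t[194:269,210:255],None,fx=4,fy=4,interpolation=cv2.INTER_CUBIC)
d=cv2.resize(s[203:273,232:292],None,fx=4,fy=4,interpolation=cv2.INTER_CUBIC)
im=np.zeros((600,800,3),np.uint8)
for p,(x,y) in((a,(0,0)),(b,(400,0)),(c[:270],(0,330)),(d[:270],(400,330))): im[y:y+p.shape[0],x:x+p.shape[1]]=p[:600-y,:800-x]
im=np.clip(im*1.7,0,255).astype(np.uint8)
cv2.imwrite("pics/crop1.png",im)
# extra: top rotor outline centroid
E
```

```text
(no output)
```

View pics/crop1.png

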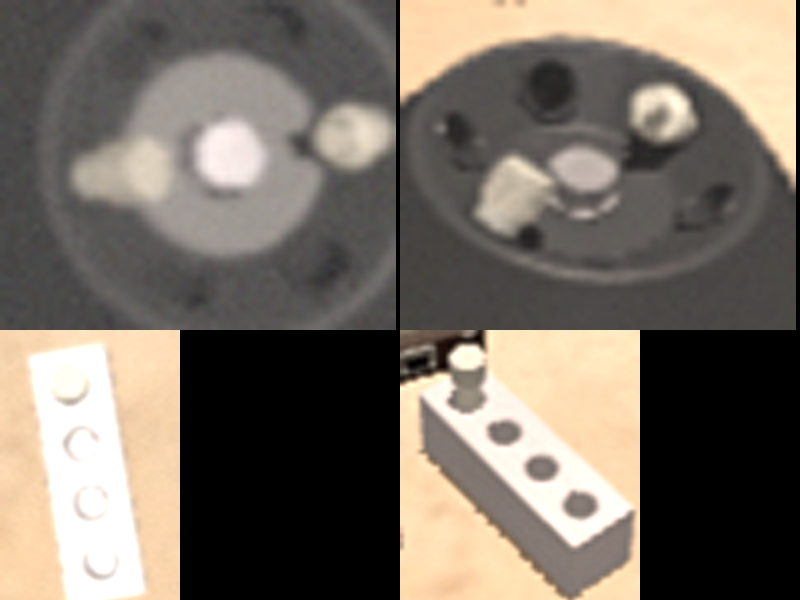

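Left cap (+y) is the broad sample cap; right one (−y) shows the flange and small knob, so that's the balance tube; the pink tube and block tube are not meant. Now fit poses.

```bash
cat > fit.py <<'E'
import cv2,numpy as np
from plant import camera_params
P={n:camera_params(n) for n in("top","scene")}
def proj(n,X):
    p=P[n];return cv2.projectPoints(np.atleast_2d(np.float64(X)),p["rvec"],p["tvec"],p["mtx"],None)[0].reshape(-1,2)
def px(off,sc,pts): return (np.array(pts,float)+.5)/sc-.5+np.array(off)
def rot(y): return np.array([[np.cos(y),-np.sin(y),0],[np.sin(y),np.cos(y),0],[0,0,1]])
S,C=np.sin(np.radians(40)),np.cos(np.radians(40))
def axis(side,s): # side +1 sample(+y), -1 balance, s from tip
    r=48-(s-52)*S; return [0,side*r,86+(s-52)*C]
def place(q,L): return np.array(L,float)@rot(q[2]).T+[q[0],q[1],0]
E
python3 - <<'E'
from fit import *
from scipy.optimize import least_squares
def solve(L,obs,q0):
    f=lambda q:np.concatenate([(proj(n,place(q,[L[i] for i in ids]))-z).ravel() for n,(ids,z) in obs.items()])
    r=least_squares(f,q0,x_scale=[100,100,1]);print(r.x.round(3),f(r.x).round(1).reshape(-1,2).tolist())
    for n in obs:
        r1=least_squares(lambda q:(proj(n,place(q,[L[i] for i in obs[n][0]]))-obs[n][1]).ravel(),r.x,x_scale=[100,100,1]);print("  ",n,r1.x.round(3))
    return r.x
L=[[0,0,86],axis(1,67),axis(-1,60)]
obs={"top":([0,1,2],px((295,208),6.6,[(231,154),(148,167),(350,137)])),"scene":([0,1,2],px((315,165),6.6,[(183,170),(114,193),(263,113)]))}
q=solve(L,obs,[500,-300,0])
for nm,s in(("knob",-1),("cap",1)): print(nm,place(q,[axis(s,69.5 if s<0 else 67)]).round(1))
print("balance lean dir yaw deg",np.degrees(q[2]))
B=[[-54,0,48],[-18,0,48],[18,0,48],[76,23,48],[76,-23,48],[-76,23,48],[-76,-23,48],[54,0,84]]
obs={"top":([0,1,2,3,4,7],px((210,194),4,[(101,230),(91,170),(82,113),(30,25),(105,14),(70,53)])),
"scene":([0,1,2,3,6,5],px((232,203),4,[(181,174),(142,137),(105,102),(20,65),(235,182),(172,216)]))}
b=solve(B,obs,[500,100,0]);print("holes",place(b,B[:3]).round(1).tolist(),np.degrees(b[2]))
E
```

```text
[ 4.94558e+02 -1.58430e+01  1.50000e-01] [[0.7, -0.3], [-2.3, 0.3], [1.5, -0.4], [0.1, 0.3], [0.2, -0.1], [0.1, 0.3]]
   top [ 4.94259e+02 -1.59130e+01  1.47000e-01]
   scene [ 4.9510e+02 -1.5931e+01  1.5400e-01]
knob [[500.  -52.2  99.4]]
cap [[488.8  22.1  97.5]]
balance lean dir yaw deg 8.592743996674542
[4.97793e+02 2.14561e+02 1.66000e-01] [[0.3, 0.3], [0.4, 0.4], [0.3, -0.2], [0.2, -0.2], [0.1, -0.5], [-0.0, -0.7], [-0.3, 0.5], [-0.2, 0.5], [-0.1, 0.3], [-0.4, 0.1], [-0.2, -0.4], [0.4, 0.9]]
   top [4.97407e+02 2.15168e+02 1.63000e-01]
   scene [4.98498e+02 2.13673e+02 1.59000e-01]
holes [[444.5, 205.6, 48.0], [480.0, 211.6, 48.0], [515.5, 217.5, 48.0]] 9.516595470275448
```

Emit:
step_arm:
  deltas: [30,42,-6,7.9,36,30,42,-6,7.9,36,30,42,-6,7.9,36,30,42,-6,7.9,36,30,42,-6,7.9,36,30,42,-6,7.9,36,30,42,-6,7.9,36,30,42,-6,7.9,36,30,42,-6,7.9,36,30,42,-6,7.9,36]

```text
time: 1.45
tool_pos: [477.3, -72.9, 166.6]
tcp_rot: [3.141, 0.0, 1.726]
contact_force: [0.9, -0.1, 1.2]
grip_width: 36.1
finger_force: 0.0
```

Emit:
step_arm:
  deltas: [5.5,6.5,-10,0,36,5.5,6.5,-10,0,36,5.5,6.5,-10,0,36,5.5,6.6,-10,0,36,0,0,-4,0,36,0,0,0,0,36,0,0,0,0,36,0,0,0,0,36,0,0,0,0,36,0,0,0,0,36]

```text
time: 2.7
tool_pos: [498.5, -48.4, 122.9]
tcp_rot: [3.141, 0.0, 1.722]
contact_force: [0.1, -0.3, -0.8]
grip_width: 36.1
finger_force: 0.0
```

```bash
python3 - <<'E'
from fit import *
from plant import *
o=get_obs();print(o["tool_pos"],np.degrees(o["tcp_rot"]))
s=capture("scene")[:,:,::-1];x0,y0,w,h=300,130,100,75
im=cv2.resize(s[y0:y0+h,x0:x0+w],None,fx=8,fy=8,interpolation=cv2.INTER_CUBIC)
im=np.clip(im*1.7,0,255).astype(np.uint8)
q=[494.6,-15.8,.15]
for p in [o["tool_pos"]]+list(place(q,[axis(-1,62),axis(-1,77),axis(1,58),axis(1,76),[0,0,86]])):
    u=(proj("scene",p)[0]-[x0,y0]+.5)*8-.5; cv2.circle(im,tuple(int(v) for v in u),3,(0,0,255),1)
cv2.imwrite("pics/c2.png",im)
E
```

```text
[498.51491648 -48.41692386 122.86848825] [1.79980992e+02 6.48873042e-03 9.86359529e+01]
```

View pics/c2.png

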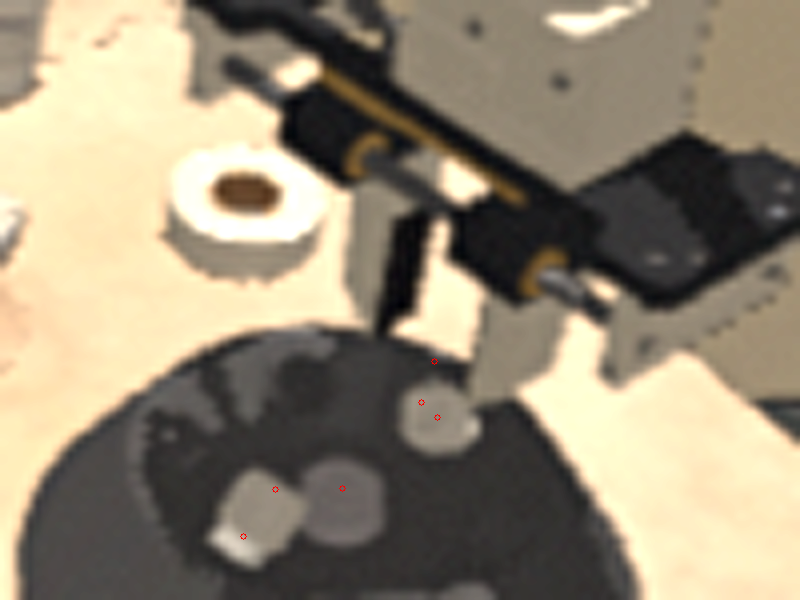

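Emit:
step_arm:
  deltas: [0.7,1.6,-6,0,36,0,0,-6,0,36,0,0,-6,0,36,0,0,-5,0,36,0,0,-4,0,36,0,0,0,0,36,0,0,0,0,0,0,0,0,0,0,0,0,0,0,0,0,0,0,0,0]

```text
time: 4.0
tool_pos: [499.3, -46.8, 95.9]
tcp_rot: [3.141, 0.0, 1.722]
contact_force: [0.4, 0.2, 0.0]
grip_width: 9.6
finger_force: 30.0
```

Emit:
step_arm:
  deltas: [-0.6,3.8,4.6,0,0,-0.6,3.8,4.6,0,0,-0.6,3.8,4.6,0,0,-0.6,3.8,4.6,0,0,-0.6,3.8,4.6,0,0,-0.6,3.8,4.6,0,0,-0.6,3.8,4.6,0,0,-0.6,3.8,4.6,0,0,-0.6,3.8,4.6,0,0,-0.6,3.8,4.6,0,0]

```text
time: 5.25
tool_pos: [493.1, -8.5, 142.0]
tcp_rot: [3.142, -0.0, 1.722]
contact_force: [-0.5, 0.2, -0.0]
grip_width: 9.2
finger_force: 30.0
```

Emit:
step_arm:
  deltas: [0,0,8,0,0,0,0,8,0,0,0,0,8,0,0,0,0,8,0,0,0,0,8,0,0,0,0,8,0,0,0,0,0,0,0,0,0,0,0,0,0,0,0,0,0,0,0,0,0,0]

```text
time: 6.5
tool_pos: [493.1, -8.8, 189.5]
tcp_rot: [-3.141, -0.0, 1.722]
contact_force: [0.5, -0.0, -0.1]
grip_width: 9.8
finger_force: 30.0
```

```bash
python3 - <<'E'
from fit import *
from plant import *
o=get_obs();print(o["tool_pos"],np.degrees(o["tcp_rot"]),o["finger_force"])
P2=[]
for n in("scene","top"):
    s=capture(n)[:,:,::-1];u=proj(n,o["tool_pos"]-[0,0,20])[0].astype(int);w=80;h=110
    x0,y0=u[0]-w//2,u[1]-h//2;print(n,x0,y0)
    P2.append(np.clip(cv2.resize(s[y0:y0+h,x0:x0+w],None,fx=5,fy=5,interpolation=cv2.INTER_CUBIC)*1.7,0,255).astype(np.uint8))
cv2.imwrite("pics/c3.png",np.hstack(P2))
E
```

```text
[493.07250057  -8.76053961 189.49478962] [-1.79976580e+02 -7.21684233e-03  9.86426524e+01] 29.997137188911438
scene 305 111
top 295 176
```

View pics/c3.png

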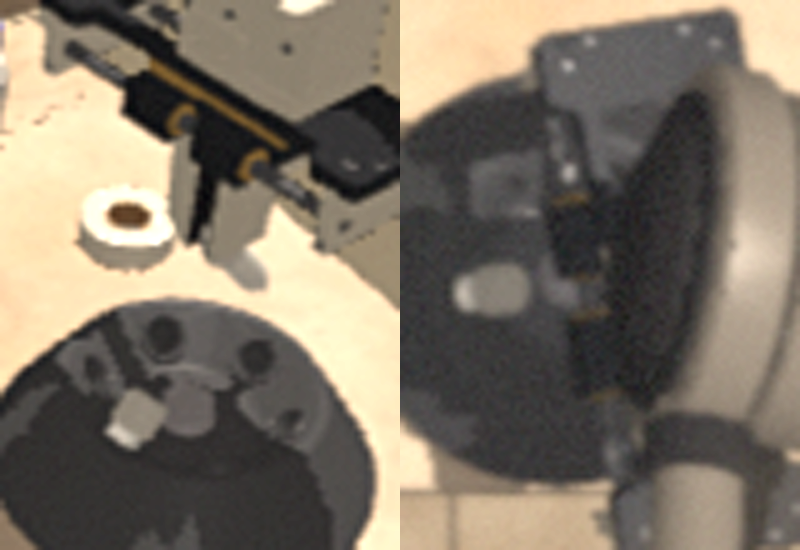

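```bash
python3 - <<'E'
from fit import *
def back(n,uv,z):
    p=P[n];R=cv2.Rodrigues(p["rvec"])[0];d=R.T@np.linalg.inv(p["mtx"])@[*uv,1];c=-R.T@p["tvec"].ravel();return c+d*(z-c[2])/d[2]
f=.64
for n,uv,z in(("top",(380,290),5),("top",(405,100),150),("scene",(393,335),0),("scene",(197,372),0)): print(n,uv,z,back(n,np.array(uv)*f,z).round(0))
for z in(120,150,180,210):print(z,back("top",np.array((380,288))*f,z).round(),back("scene",np.array((350,183))*f,z).round(),back("scene",np.array((275,290))*f,z).round())
print(proj("scene",[500.6,-58.4,140.3])-[305,111])
E
```

```text
top (380, 290) 5 [609. 188.   5.]
top (405, 100) 150 [866. 150. 150.]
scene (393, 335) 0 [605. 189.   0.]
scene (197, 372) 0 [685. 507.   0.]
120 [598. 185. 120.] [898. 126. 120.] [679. 357. 120.]
150 [595. 185. 150.] [856. 144. 150.] [646. 365. 150.]
180 [591. 184. 180.] [813. 161. 180.] [613. 372. 180.]
210 [587. 183. 210.] [770. 179. 210.] [580. 379. 210.]
[[52.60227013 56.71852156]]
```

Emit:
step_arm:
  deltas: [-6.0,21.3,-2,9.1,0,-6.0,21.3,-2,9.1,0,-6.0,21.3,-2,9.1,0,-6.0,21.3,-2,9.1,0,-6.0,21.3,-2,9.1,0,-6.0,21.3,-2,9.1,0,-6.0,21.3,-2,9.1,0,-6.0,21.3,-2,9.1,0,-6.0,21.3,-2,9.1,0,-6.0,21.3,-2,9.1,0]

```text
time: 7.85
tool_pos: [433.0, 204.9, 169.7]
tcp_rot: [3.141, 0.0, -2.968]
contact_force: [0.5, 0.3, 0.1]
grip_width: 9.3
finger_force: 30.0
```

Emit:
step_arm:
  deltas: [0,0,-10,0,0,0,0,-10,0,0,0,0,-10,0,0,0,0,-10,0,0,0,0,-10,0,0,0,0,0,0,0,0,0,0,0,0,0,0,0,0,0,0,0,0,0,0,0,0,0,0,0]

```text
time: 9.1
tool_pos: [433.2, 204.3, 119.9]
tcp_rot: [3.141, 0.0, -2.973]
contact_force: [0.2, 0.1, 0.2]
grip_width: 9.7
finger_force: 30.0
```

```bash
python3 - <<'E'
from fit import *
from plant import *
o=get_obs();T=o["tool_pos"];print(T,np.degrees(o["tcp_rot"]),o["finger_force"])
l=np.array([-np.cos(np.radians(9.5)),-np.sin(np.radians(9.5)),0]);z=np.array([0,0,1])
tip=T-5.5*l+4*z-69.5*(S*l+C*z);print("tip est",tip)
P2=[]
for n in("scene","top"):
    s=capture(n)[:,:,::-1];u=proj(n,[480,211.6,60])[0].astype(int);w=66;h=75
    x0,y0=u[0]-w//2,u[1]-h//2
    im=np.clip(cv2.resize(s[y0:y0+h,x0:x0+w],None,fx=6,fy=6,interpolation=cv2.INTER_CUBIC)*1.7,0,255).astype(np.uint8)
    for p in (tip,[480,211.6,48],[444.5,205.6,48]):
        v=(proj(n,p)[0]-[x0,y0]+.5)*6-.5;cv2.circle(im,tuple(int(k) for k in v),3,(0,0,255),1)
    P2.append(im)
cv2.imwrite("pics/c4.png",np.hstack(P2))
E
```

```text
[433.24261782 204.28037136 119.90252482] [ 1.79993276e+02  1.98595116e-02 -1.70355512e+02] 29.996466636657715
tip est [482.72825405 212.56142684  70.66243602]
```

View pics/c4.png

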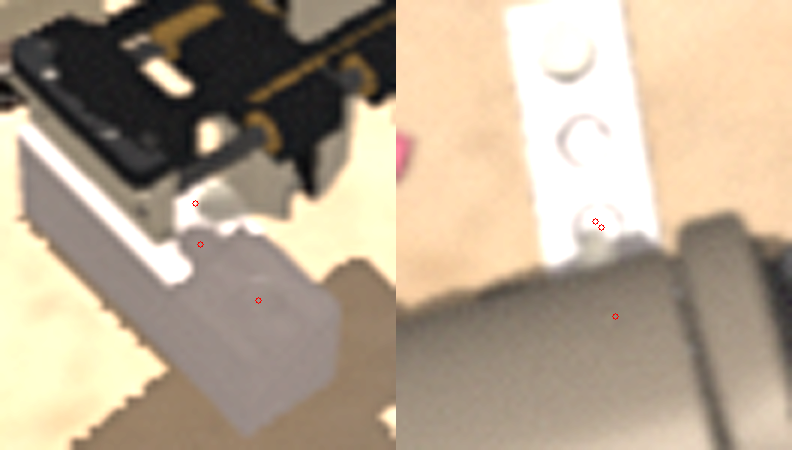

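Emit:
step_arm:
  deltas: [1,0,-6,0,0,0,0,-6,0,0,0,0,-6,0,0,0,0,-5,0,0,0,0,-3.5,0,0,0,0,0,0,0,0,0,0,0,0,0,0,0,0,0,0,0,0,0,0,0,0,0,0,0]

```text
time: 10.45
tool_pos: [434.3, 204.2, 93.3]
tcp_rot: [3.141, 0.0, -2.973]
contact_force: [0.7, -0.2, 0.9]
grip_width: 9.5
finger_force: 30.0
```

Emit:
step_arm:
  deltas: [3.8,0.65,2.5,0,0,4,0.65,2,0,0,4.2,0.7,2,0,0,4.3,0.7,1.5,0,0,4.5,0.75,1.5,0,0,4.6,0.8,1,0,0,4.6,0.8,1,0,0,4.8,0.8,0.5,0,0,0,0,0,0,0,0,0,0,0,0]

```text
time: 11.7
tool_pos: [468.1, 210.2, 107.1]
tcp_rot: [3.141, -0.001, -2.973]
contact_force: [-10.0, -0.8, 19.4]
grip_width: 9.7
finger_force: 32.4
```

```bash
python3 - <<'E'
from fit import *
from plant import *
o=get_obs();T=o["tool_pos"];print(T,o["contact_force"],o["moment"],o["grip_width"])
P2=[]
for n in("scene","top"):
    s=capture(n)[:,:,::-1];u=proj(n,[475,211,60])[0].astype(int);w=66;h=75
    x0,y0=u[0]-w//2,u[1]-h//2
    P2.append(np.clip(cv2.resize(s[y0:y0+h,x0:x0+w],None,fx=6,fy=6,interpolation=cv2.INTER_CUBIC)*1.7,0,255).astype(np.uint8))
cv2.imwrite("pics/c5.png",np.hstack(P2))
E
```

```text
[468.13951061 210.15027979 107.12595775] [-10.03710004  -0.77798187  19.38789223] [-0.20993903  1.67226364  0.0235192 ] 9.675906399076684
```

View pics/c5.png

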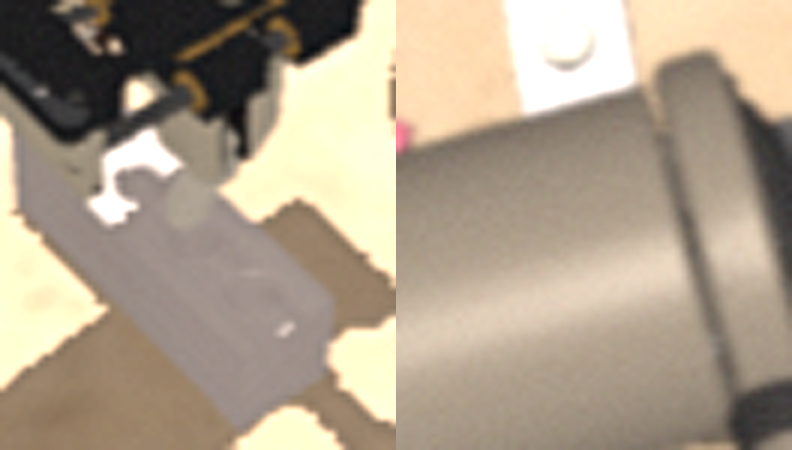

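```bash
python3 - <<'E'
from fit import *
from plant import *
o=get_obs();T=o["tool_pos"]
s=capture("scene")[:,:,::-1];x0,y0,w,h=238,195,75,56;k=10
im=np.clip(cv2.resize(s[y0:y0+h,x0:x0+w],None,fx=k,fy=k,interpolation=cv2.INTER_CUBIC)*2.2,0,255).astype(np.uint8)
a=np.linspace(0,2*np.pi,40)
def pl(X,c):
    v=((proj("scene",X)-[x0,y0]+.5)*k-.5).astype(np.int32);cv2.polylines(im,[v],False,c,1)
for hx in((480,211.6),(444.5,205.6)): pl([[hx[0]+10*np.cos(t),hx[1]+10*np.sin(t),48] for t in a],(0,0,255))
l=np.array([-.986,-.165,0]);z=np.array([0,0,1]);Pv=T-5*l+5*z
for th,c in((10,(0,255,0)),(25,(255,0,0)),(40,(0,200,255))):
    t=np.radians(th);d=np.sin(t)*l+np.cos(t)*z;pl([Pv-70.5*d,Pv-10*d],c);print(th,Pv-70.5*d)
cv2.imwrite("pics/c6.png",im)
E
```

```text
10 [485.09074461 213.012098    42.68058069]
25 [502.39740207 215.90824251  48.21482829]
40 [517.70203395 218.46936245  58.10339404]
```

View pics/c6.png

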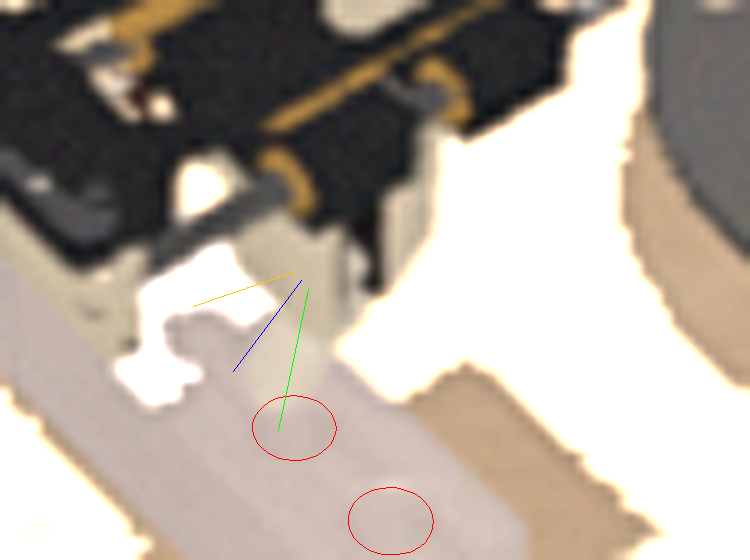

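Emit:
step_arm:
  deltas: [2,0.4,0.5,0,0,2,0.3,0.5,0,0,2,0.3,0.5,0,0,1,0.2,0,0,0,0,0,-2,0,0,0,0,-2,0,0,0,0,-2,0,0,0,0,-2,0,0,0,0,0,0,0,0,0,0,0,0]

```text
time: 13.1
tool_pos: [480.8, 212.8, 106.8]
tcp_rot: [3.14, 0.015, -2.973]
contact_force: [-9.1, -2.6, 54.7]
grip_width: 9.6
finger_force: 50.1
```

Emit:
step_arm:
  deltas: [0,0,3,0,0,0,0,4,0,0,0,0,5,0,0,0,0,5,0,0,0,0,5,0,0,0,0,0,0,0,0,0,0,0,0,0,0,0,0,0,0,0,0,0,0,0,0,0,0,0]

```text
time: 14.35
tool_pos: [475.9, 211.3, 120.7]
tcp_rot: [3.142, -0.0, -2.973]
contact_force: [-0.3, 0.3, -0.5]
grip_width: 10.0
finger_force: 42.7
```

```bash
python3 - <<'E'
from fit import *
from plant import *
o=get_obs();T=o["tool_pos"];print(T,o["contact_force"],o["grip_width"])
s=capture("scene")[:,:,::-1];x0,y0,w,h=238,195,75,56;k=10
im=np.clip(cv2.resize(s[y0:y0+h,x0:x0+w],None,fx=k,fy=k,interpolation=cv2.INTER_CUBIC)*2.2,0,255).astype(np.uint8)
a=np.linspace(0,2*np.pi,40)
def pl(X,c):
    v=((proj("scene",X)-[x0,y0]+.5)*k-.5).astype(np.int32);cv2.polylines(im,[v],False,c,1)
for hx in((480,211.6),(444.5,205.6),(515.5,217.5)): pl([[hx[0]+10*np.cos(t),hx[1]+10*np.sin(t),48] for t in a],(0,0,255))
l=np.array([-.986,-.165,0]);z=np.array([0,0,1]);Pv=T-5*l+5*z
for th,c in((0,(0,255,0)),(10,(255,0,0)),(20,(0,200,255))):
    t=np.radians(th);d=np.sin(t)*l+np.cos(t)*z;pl([Pv-70.5*d,Pv-10*d],c);print(th,Pv-70.5*d)
cv2.imwrite("pics/c7.png",im)
E
```

```text
[475.9477056  211.27175193 120.65786501] [-0.28158595  0.29504255 -0.50573853] 10.023648763402695
0 [480.8777056  212.09675193  55.15786501]
10 [492.94851138 214.11671436  56.22891843]
20 [504.65255183 216.07530125  59.40953525]
```

View pics/c7.png

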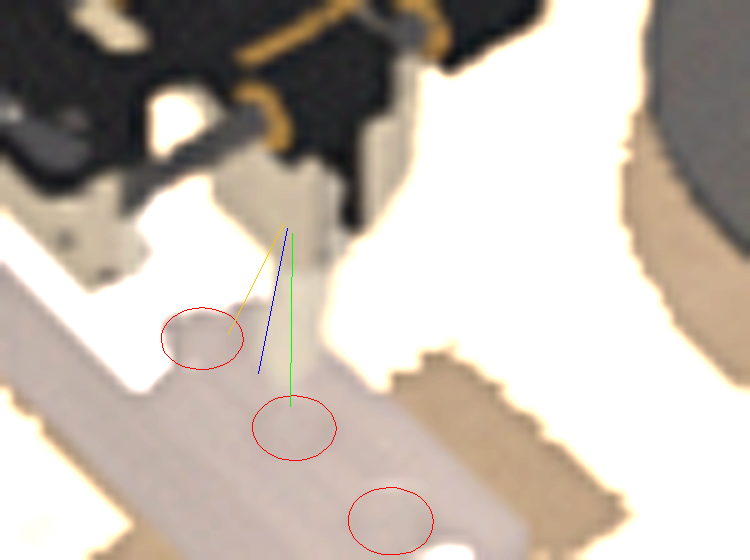

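Emit:
step_arm:
  deltas: [-0.5,0,-2,0,0,0,0,-2,0,0,0,0,-2,0,0,0,0,-2,0,0,0,0,-2,0,0,0,0,-2,0,0,0,0,-2,0,0,0,0,-1,0,0,0,0,0,0,0,0,0,0,0,0]

```text
time: 15.65
tool_pos: [475.5, 211.3, 105.8]
tcp_rot: [3.141, 0.0, -2.973]
contact_force: [-0.5, -0.3, -0.0]
grip_width: 9.8
finger_force: 42.7
```

Emit:
step_arm:
  deltas: [0,0,-2,0,0,0,0,-2,0,0,0,0,-2,0,0,0,0,-2,0,0,0,0,-2,0,0,0,0,-2,0,0,0,0,0,0,0,0,0,0,0,0,0,0,0,0,0,0,0,0,0,0]

```text
time: 16.9
tool_pos: [475.5, 211.3, 93.8]
tcp_rot: [3.141, 0.0, -2.973]
contact_force: [-0.3, 0.0, -0.3]
grip_width: 9.5
finger_force: 42.4
```

Emit:
step_arm:
  deltas: [0,0,-2,0,0,0,0,-2,0,0,0,0,-2,0,0,0,0,-2,0,0,0,0,-2,0,0,0,0,-2,0,0,0,0,-2,0,0,0,0,-2,0,0,0,0,0,0,0,0,0,0,0,0]

```text
time: 18.15
tool_pos: [475.5, 211.3, 77.7]
tcp_rot: [3.141, 0.0, -2.973]
contact_force: [-0.2, -0.4, 0.4]
grip_width: 9.4
finger_force: 42.3
```

Emit:
step_arm:
  deltas: [0,0,-3,0,0,0,0,0,0,0,0,0,0,0,40,0,0,0,0,40,0,0,0,0,40,0,0,0,0,40,0,0,15,0,40,0,0,20,0,40,0,0,25,0,40,0,0,25,0,40]

```text
time: 19.4
tool_pos: [475.6, 211.3, 161.6]
tcp_rot: [3.141, 0.001, -2.973]
contact_force: [0.4, 0.5, 0.3]
grip_width: 40.3
finger_force: 0.0
```

Emit:
step_arm:
  deltas: [1.4,-19.2,-1,-9.1,32,1.4,-19.2,-1,-9.1,32,1.4,-19.2,-1,-9.1,32,1.4,-19.2,-1,-9.1,32,1.4,-19.2,-1,-9.1,32,1.4,-19.2,-1,-9.1,32,1.4,-19.2,-1,-9.1,32,1.4,-19.2,-1,-9.1,32,1.4,-19.2,-1,-9.1,32,1.4,-19.2,-1,-9.1,32]

```text
time: 20.65
tool_pos: [489.8, 18.6, 150.9]
tcp_rot: [3.14, 0.0, 1.716]
contact_force: [-0.1, -0.1, -0.6]
grip_width: 32.1
finger_force: 0.0
```

```bash
python3 - <<'E'
from fit import *
from plant import *
o=get_obs();T=o["tool_pos"];print(T,np.degrees(o["tcp_rot"]))
s=capture("scene")[:,:,::-1];k=6;P2=[]
q=[494.6,-15.8,.15]
for (x0,y0,pts) in((310,140,list(place(q,[axis(1,58),axis(1,76),[0,0,86]]))+[T]),(240,180,[[480,211.6,48],[480,211.6,66],[480,211.6,85]])):
    im=np.clip(cv2.resize(s[y0:y0+75,x0:x0+66],None,fx=k,fy=k,interpolation=cv2.INTER_CUBIC)*2,0,255).astype(np.uint8)
    for p in pts:
        v=(proj("scene",p)[0]-[x0,y0]+.5)*k-.5;cv2.circle(im,tuple(int(a) for a in v),3,(0,0,255),1)
    P2.append(im)
cv2.imwrite("pics/c8.png",np.hstack(P2))
E
```

```text
[489.78403936  18.62049687 150.85982785] [1.79917269e+02 2.14445277e-02 9.83393608e+01]
```

View pics/c8.png

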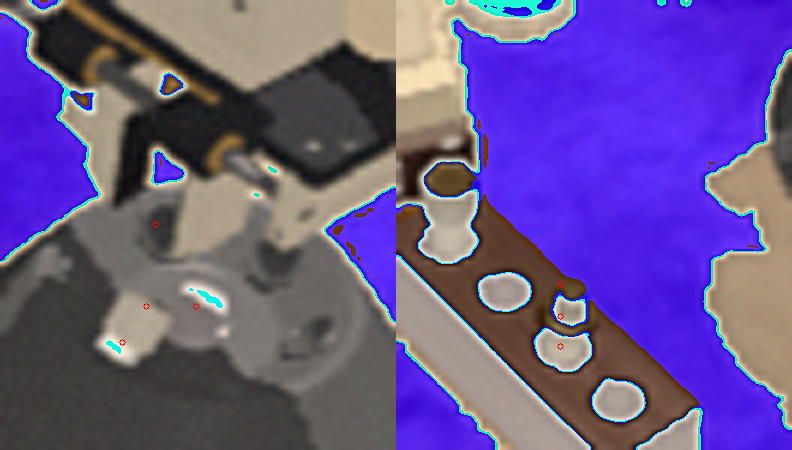

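Balance tube stands upright in the second bore (flange at 568,318, knob 570,288 in the crop); the sample cap is where predicted (134,325). Now the sample.

Emit:
step_arm:
  deltas: [-0.6,0.5,-10,0,32,0,0,-10,0,32,0,0,-10,0,32,0,0,-9,0,32,0,0,-7,0,32,0,0,-6,0,32,0,0,-4,0,32,0,0,-1.4,0,32,0,0,0,0,32,0,0,0,0,32]

```text
time: 21.95
tool_pos: [489.0, 19.7, 92.6]
tcp_rot: [3.141, 0.0, 1.722]
contact_force: [0.0, -0.2, 0.2]
grip_width: 31.9
finger_force: 0.0
```

Emit:
step_arm:
  deltas: [0,0,0,0,10,0,0,0,0,10,0,0,0,0,10,0,0,0,0,10,0,0,0,0,10,0,0,0,0,10,0,0,0,0,10,0,0,0,0,10,0,0,0,0,10,0,0,0,0,10]

```text
time: 23.2
tool_pos: [489.0, 19.7, 92.4]
tcp_rot: [3.141, 0.0, 1.722]
contact_force: [-0.1, -0.4, 2.5]
grip_width: 21.1
finger_force: 30.0
```

Emit:
step_arm:
  deltas: [0.6,-3.8,4.6,0,10,0.6,-3.8,4.6,0,10,0.6,-3.8,4.6,0,10,0.6,-3.8,4.6,0,10,0.6,-3.8,4.6,0,10,0.6,-3.8,4.6,0,10,0.6,-3.8,4.6,0,10,0.6,-3.8,4.6,0,10,0.6,-3.8,4.6,0,10,0.6,-3.8,4.6,0,10]

```text
time: 24.45
tool_pos: [494.9, -18.4, 138.6]
tcp_rot: [3.142, -0.0, 1.722]
contact_force: [0.5, 0.7, 0.5]
grip_width: 20.9
finger_force: 30.0
```

Emit:
step_arm:
  deltas: [0,0,8,0,10,0,0,8,0,10,0,0,8,0,10,0,0,8,0,10,0,0,8,0,10,0,0,8,0,10,0,0,8,0,10,0,0,0,0,10,0,0,0,0,10,0,0,0,0,10]

```text
time: 25.7
tool_pos: [494.7, -18.2, 194.0]
tcp_rot: [-3.141, -0.0, 1.722]
contact_force: [-0.4, 0.5, -0.4]
grip_width: 21.2
finger_force: 30.0
```

Emit:
step_arm:
  deltas: [-13.2,21,0,-8.9,10,-13.2,21,0,-8.9,10,-13.2,21,0,-8.9,10,-13.2,21,0,-8.9,10,-13.2,21,0,-8.9,10,-13.2,21,0,-8.9,10,-13.2,21,0,-8.9,10,-13.2,21,0,-8.9,10,-13.2,21,0,-8.9,10,-13.2,21,0,-8.9,10]

```text
time: 26.95
tool_pos: [362.3, 192.4, 194.2]
tcp_rot: [3.141, 0.0, 0.163]
contact_force: [-0.1, 0.7, -0.6]
grip_width: 20.8
finger_force: 30.0
```

Emit:
step_arm:
  deltas: [0,0,-15,0,10,0,0,-15,0,10,0,0,-15,0,10,0,0,-15,0,10,0,0,-15,0,10,0,0,-15,0,10,0,0,-14,0,10,0,0,-12,0,10,0,0,-10,0,10,0,0,-4,0,10]

```text
time: 28.2
tool_pos: [362.7, 191.7, 63.8]
tcp_rot: [3.141, 0.001, 0.168]
contact_force: [-0.7, -1.1, -0.1]
grip_width: 20.9
finger_force: 30.0
```

Emit:
step_arm:
  deltas: [4.3,0.7,0,0,10,4.3,0.7,0,0,10,4.3,0.7,0,0,10,3.7,0.6,2,0,10,3.8,0.6,2.5,0,10,4.1,0.7,2.4,0,10,4.2,0.7,2,0,10,0,0,0,0,10,0,0,0,0,10,0,0,0,0,10]

```text
time: 29.45
tool_pos: [391.4, 196.4, 73.2]
tcp_rot: [3.141, 0.0, 0.168]
contact_force: [-5.0, -0.6, 3.3]
grip_width: 20.9
finger_force: 30.0
```

Emit:
step_arm:
  deltas: [4.3,0.7,1.8,0,10,4.4,0.7,1.5,0,10,4.5,0.8,1.2,0,10,4.5,0.8,0.8,0,10,3,0.5,0.4,0,10,0,0,0,0,10,0,0,0,0,10,0,0,0,0,10,0,0,0,0,10,0,0,0,0,10]

```text
time: 30.7
tool_pos: [412.3, 200.0, 78.9]
tcp_rot: [3.142, -0.0, 0.168]
contact_force: [-3.4, -0.0, 1.5]
grip_width: 20.5
finger_force: 30.0
```

```bash
python3 - <<'E'
from plant import *
import numpy as np
o=get_obs();T=o["tool_pos"];print(T,o["contact_force"],o["moment"],o["grip_width"])
d=(T-[497.8,214.6,0]);c,s=np.cos(.166),np.sin(.166);print("x'",d[0]*c+d[1]*s,"y'",-d[0]*s+d[1]*c)
E
```

```text
[412.32140107 199.98646208  78.92975099] [-3.41705741 -0.03408778  1.46722528] [-0.12068791  0.63399638 -0.02227153] 20.459670171359395
x' -86.71829828519235 y' -0.2882847736736416
```

Emit:
step_arm:
  deltas: [1.4,0.2,0,0,10,0,0,0,0,10,0,0,0,0,10,-4,-0.7,0,0,10,-4,-0.7,4,0,10,0,0,14,0,10,0,0,14,0,10,0,0,14,0,10,0,0,14,0,10,0,0,14,0,10]

```text
time: 31.95
tool_pos: [406.3, 198.9, 154.0]
tcp_rot: [-3.141, -0.002, 0.168]
contact_force: [-0.2, 0.3, -0.2]
grip_width: 20.6
finger_force: 30.0
```

Emit:
step_arm:
  deltas: [0,0,14,0,10,0,0,14,0,10,0,0,14,0,10,0,0,12,0,10,0,0,6,0,10,0,0,0,0,10,0,0,0,0,10,0,0,0,0,10,0,0,0,0,10,0,0,0,0,10]

```text
time: 33.2
tool_pos: [405.7, 198.8, 212.8]
tcp_rot: [3.141, 0.0, 0.168]
contact_force: [-0.5, -0.4, 0.2]
grip_width: 21.1
finger_force: 30.0
```

```bash
python3 - <<'E'
from fit import *
from plant import *
o=get_obs();T=o["tool_pos"];print(T,o["contact_force"],o["grip_width"],o["finger_force"])
P2=[];l=np.array([-.986,-.165,0]);z=np.array([0,0,1]);Pv=T-1.1*l+6.5*z
for n in("scene","top"):
    s=capture(n)[:,:,::-1];u=proj(n,Pv-[0,0,45])[0].astype(int);w=56;h=84;k=7
    x0,y0=u-[w//2,h//2];x0=max(0,min(512-w,x0));y0=max(0,min(384-h,y0))
    im=cv2.convertScaleAbs(cv2.resize(s[y0:y0+h,x0:x0+w],None,fx=k,fy=k,interpolation=cv2.INTER_CUBIC),alpha=1.6)
    for th,c in((-10,(255,0,0)),(0,(0,255,0)),(10,(0,200,255))):
        t=np.radians(th);d=np.sin(t)*l+np.cos(t)*z
        v=((proj(n,[Pv-69*d])[0]-[x0,y0]+.5)*k-.5);cv2.circle(im,tuple(int(a) for a in v),3,c,1)
    P2.append(im)
cv2.imwrite("pics/c9.png",np.hstack(P2))
E
```

```text
[405.65580565 198.76146436 212.82125543] [-0.53952998 -0.36100675  0.21430995] 21.052872192954247 29.99683052301407
```

```bash
python3 - <<'E'
from fit import *
from plant import *
T=get_obs()["tool_pos"];l=np.array([-.986,-.165,0]);z=np.array([0,0,1]);Pv=T-1.1*l+6.5*z
a=cv2.resize(cv2.imread("pics/scene0.png"),(512,384),interpolation=cv2.INTER_AREA).astype(int);b=capture("scene")[:,:,::-1].astype(int)
d=np.abs(a-b).sum(2)
for th in(-10,-5,0,5,10):
    t=np.radians(th);e=np.sin(t)*l+np.cos(t)*z;print(th,[proj("scene",Pv-k*e)[0].round(1).tolist() for k in(0,11,30,54,69)])
c,r=proj("scene",Pv)[0].astype(int)
for y in range(r-2,r+42,2): print(y,c-16,' '.join(f"{v:3d}" for v in d[y,c-16:c+18]))
E
```

```text
-10 [[291.0, 204.2], [291.4, 208.5], [292.0, 215.8], [292.8, 224.8], [293.2, 230.2]]
-5 [[291.0, 204.2], [291.0, 208.3], [291.1, 215.2], [291.3, 223.7], [291.3, 228.8]]
0 [[291.0, 204.2], [290.7, 208.1], [290.3, 214.5], [289.8, 222.4], [289.4, 227.2]]
5 [[291.0, 204.2], [290.4, 207.8], [289.5, 213.8], [288.3, 221.0], [287.6, 225.4]]
10 [[291.0, 204.2], [290.1, 207.5], [288.6, 212.9], [286.8, 219.5], [285.8, 223.5]]
202 274 273 232 138  48  52 168 171 170 175 174 175 177 173 172 163 164 156 169 171 142 143 148 148 140 178 271 239 104  39 106  60  16  13  18
204 274  24  64  69  66   3 156 184 179 174 173 170 170 167 165 166 159 161 180 178 155 150 147 149 142 145 196 236 111  10  20  14  19  19  19
206 274  27  60  54  56  55  24  69 151 172 165 167 164 161 158 161 158 184 218 191 157 154 148 151 153 173 153  73   5  33  15  20  23  19  21
208 274  22  58  53  53  50  59  61  44  37 150 190 179 162 161 162 162 186 202 163 157 157 156 167 168  82  39  65  23  30  20  15  20  24  17
210 274  28  55  51  52  50  52  50  54  61  57  10 102 156 164 169 159 173 187 156 163 165 172 170 111  
[... 1786 characters left out ...]
  58  56  51  44  52  50  51  48  50  51  50  48  50  46  48  47  48  51  49  49  49  50  49  54  51  52  50  51  51  50  50
238 274  62  58  60  56  58  59  57  52  45  48  48  47  51  52  49  52  49  48  51  49  51  51  49  49  49  48  47  51  51  51  48  50  47  51
240 274  55  57  56  56  57  55  58  58  57  53  49  48  50  49  48  49  50  48  49  50  50  45  51  48  52  48  51  49  50  49  52  50  52  49
242 274  61  62  64  65  64  66  63  55  61  60  59  50  52  51  51  50  49  51  48  48  48  46  50  51  51  55  50  49  49  45  51  49  49  50
244 274  33  24  26  22  16  30  87  52  37  45  47  45  41  32  42  58  57  50  50  50  49  47  48  51  49  53  51  53  52  47  49  51  49  50
```

```bash
cat > lean.py <<'E'
from fit import *
from plant import *
from scipy.optimize import least_squares
T=get_obs()["tool_pos"];l=np.array([-.986,-.165,0]);z=np.array([0,0,1]);Pv=T-1.1*l+6.5*z
b=np.mean([capture("scene").astype(float).sum(2) for _ in range(4)],0)
a=cv2.resize(cv2.imread("pics/scene0.png"),(512,384),interpolation=cv2.INTER_AREA).astype(float).sum(2)
d=b-a;c,r=proj("scene",Pv)[0].astype(int);print(d[218,276:304].astype(int))
R,E=[],[]
for y in range(r+10,r+19):
    v=d[y,c-12:c+13]*np.sign(d[r+14,c-1]-d[r+14,c-14]);th=(np.median(v[8:13])+np.median(v[:5]))/2
    m=v>th;i=10
    while m[i-1]:i-=1
    j=10
    while m[j+1]:j+=1
    L=i-1+(th-v[i-1])/(v[i]-v[i-1]);H=j+(v[j]-th)/(v[j]-v[j+1]);R.append(y);E.append(c-12+(L+H)/2)
    print(y,round(E[-1],2),round(H-L,2))
def f(q):
    e=np.sin(q[0])*l+np.cos(q[0])*z;k=np.linspace(0,70,71);p=proj("scene",Pv+q[1]*l-k[:,None]*e);return np.interp(R,p[:,1],p[:,0])-E
s=least_squares(f,[0,0]);print("lean deg",np.degrees(s.x[0]),"off",s.x[1],s.fun.round(2))
E
python3 lean.py
```

```text
[  49   49   49   50   50   51   51   49   55   17  -85 -131 -123 -119
 -118 -117 -121  -91    0   58   54   50   52   58   61   19   27   30]
214 290.68 8.32
215 290.5 8.31
216 290.17 8.18
217 289.9 8.52
218 289.57 8.13
219 289.27 7.91
220 289.16 7.93
221 289.08 7.2
222 289.1 6.39
lean deg 7.61570581892244 off 4.506670324237799 [-0.09 -0.13 -0.01  0.04  0.15  0.22  0.11 -0.03 -0.27]
```

Emit:
step_arm:
  deltas: [-4,-0.7,-14,0,10,0,0,-15,0,10,0,0,-15,0,10,0,0,-15,0,10,0,0,-15,0,10,0,0,-15,0,10,0,0,-15,0,10,0,0,-14,0,10,0,0,-10,0,10,0,0,-6,0,10]

```text
time: 34.8
tool_pos: [401.7, 198.1, 78.5]
tcp_rot: [3.141, 0.0, 0.168]
contact_force: [-0.3, 0.3, -0.3]
grip_width: 20.8
finger_force: 30.0
```

Emit:
step_arm:
  deltas: [4,0.7,0,0,10,4,0.7,0,0,10,3.4,0.6,0,0,10,2,0.3,0.2,0,10,2,0.3,0.1,0,10,2,0.3,0,0,10,0,0,0,0,10,0,0,0,0,10,0,0,0,0,10,0,0,0,0,10]

```text
time: 36.05
tool_pos: [419.1, 201.0, 79.2]
tcp_rot: [3.141, 0.0, 0.168]
contact_force: [-4.0, -1.3, 1.4]
grip_width: 20.7
finger_force: 30.0
```

Emit:
step_arm:
  deltas: [1,0.2,0,0,10,1,0.2,0,0,10,0,0,0,0,10,-4,-0.7,0,0,10,-4,-0.7,4,0,10,-2,-0.3,14,0,10,0,0,14,0,10,0,0,14,0,10,0,0,14,0,10,0,0,14,0,10]

```text
time: 37.3
tool_pos: [411.3, 199.8, 154.5]
tcp_rot: [-3.142, -0.001, 0.168]
contact_force: [0.8, -0.1, -0.5]
grip_width: 20.8
finger_force: 30.0
```

Emit:
step_arm:
  deltas: [0,0,14,0,10,0,0,14,0,10,0,0,14,0,10,0,0,12,0,10,0,0,6,0,10,0,0,0,0,10,0,0,0,0,10,0,0,0,0,10,0,0,0,0,10,0,0,0,0,10]

```text
time: 38.55
tool_pos: [411.0, 199.7, 213.1]
tcp_rot: [3.141, 0.0, 0.168]
contact_force: [1.0, -0.0, -0.1]
grip_width: 21.3
finger_force: 30.0
```

```bash
python3 lean.py; python3 -c "
from plant import *
o=get_obs();print(o['time'],o['tool_pos'],o['finger_force'])"
```

```text
[  50   48   49   48   50   49   51   46   52   48   -9 -113 -125 -119
 -116 -114 -117 -121  -51   40   56   50   51   57   61   19   25   31]
212 290.81 8.86
213 290.67 8.6
214 290.64 8.55
215 290.56 8.44
216 290.48 8.27
217 290.29 8.02
218 290.22 8.0
219 290.02 7.83
220 289.92 7.64
lean deg 2.298153886423742 off 7.392223512497942 [ 0.03  0.06 -0.01 -0.05 -0.08 -0.   -0.03  0.05  0.04]
38.75 [411.06773812 199.67743988 213.22451226] 29.999855160713196
```

```bash
python3 -c "
from plant import *
print(close_job())"
```

```text
the job is handed in; nothing more can be done
None
```

The job is handed in, and the result was not reported back to me. The balance tube stands let go and upright in the second free bore (`tube_block_hole1`). The sample is held still at about 2° from vertical, with its tip about 15 cm above the counter (both estimated from the camera).

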